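Clamp the geode half in the ratchet hold-down stand

ROBOT

A 6-joint arm with a two-finger parallel gripper is mounted at the origin on the work surface. World frame = base frame: x ahead of the robot, y to its left, z up, the work surface at z = 0. Lengths are in m, angles in rad, forces in N, time in s.
With the tool pointing down it reaches from about 0.375 to 0.9 m from the base axis. Payload 3.1 kg.
Tool frame: the origin (TCP) lies at the very end of the fingers, on their centre line; the grasp point (between the pads) lies 19 mm behind it (manip.grasp_offset is the distance from the TCP to the grasp point, in m); y points along the fingers, z is the direction in which the jaws open and shut, and the axes are right-handed (so a half turn about y gives the same grasp; the last joint's range is limited). The gripper opens to 85 mm and grips with 20 to 120 N. Pads are 22 mm wide; open, the fingers measure 114 mm over their backs; the gripper's body (76 mm by 85 mm) begins 54 mm behind the grasp point. The pads swing forward as they close: fully open they stand 13 mm farther back than shut.
Start: joints at [-1.387, 0.527, 1.433, -0, 1.181, -0.178], TCP at [0.222, -0.584, 0.231] pointing down, gripper open.
Joint ranges: [-3.08, 3.08], [-0.75, 2.2], [0.22, 2.44], [-1.43, 4.57], [0, 2.65], [-2.85, 2.85]. Speed limits (rad/s): [2.79, 2.79, 3.14, 3.14, 3.14, 3.14].

INTERFACE

Orientations are given as a unit quaternion [x, y, z, w].
In Python, from station import manip gives the robot as it stands.
- The arm moves only by the tool apply_moves, never from a script. Its argument "motion" is a list of rows, each a list of 5 numbers: the finger opening in mm, from 0 to 85.4, then the shift along the tool's x, y, z in units of 30 mm (1.0 is 30 mm), then the turn about the tool's y in units of 10 degrees (1.0 is 10 degrees). In form: [[fingers, x, y, z, twist], ...]. A call has 1 to 12 rows; each row is the pose to reach, as a shift and turn from the pose commanded when the call began, along the tool's axes at that moment; what a row does not reach only later rows make up. A row lasts 1/8 s, in which the tool goes at most 62.5 mm and 10.7 degrees, less where a joint would pass 70% of its speed; a pose out of reach is approached as far as the arm can. A call with a gripper value outside its range is refused whole. The fingers move at their own pace and stop on an object; "squeeze" is the grip in N (left out, the last holds). Time passes only in rows, so rows that repeat a pose let the fingers close. It gives the time, the measured TCP pose, the force and the opening at its end, in the units of the state.
- manip.sense(): the state, without advancing time (a new reading comes with each control period).
- manip.snapshot(name): name is "side" or "top" or "wrist"; returns the picture (384x512x3 uint8, red, green, blue); there is no depth.
- manip.get_calibration(name): a dict with "intrinsics" (3x3 intrinsics, pixels), "extrinsics" (4x4, takes a point from camera to world coordinates). Camera axes: x right, y up, looking along -z (the intrinsics and any distortion apply to the point x, -y, -z); pixel columns grow to the right and rows downward; lengths in m; the calibration is good to about 2 mm. A picture is of the moment at which its call begins: read the wrist's pose just before it. get_calibration takes no time and is no camera call; for the wrist camera it gives the pose at the moment of the call.
- manip.sign_off(): hands the job in, once; it reports no verdict.
The state is a dict: "t": time; "q": joint angles; "qd": joint speeds; "tau": joint torques, N m; "tcp_pos": TCP position; "tool_rot": TCP orientation; "force": force on the tool from outside, world axes, zero at the start; "ft_torque": the same for the moment, N m; "finger_gap": opening from 0.0 (shut) to 1.0 (fully open).
Only numpy, scipy, OpenCV 4.12 (cv2) and the standard library are available. Lean on these libraries where they do the work, as an engineer would, in place of code of your own. Each camera call takes 0.05 s, during which the arm holds its last target.

TASK

Lift the stand's toothed rail by its handle, click by click, until its arm bears firmly up against the rubber stop, without squashing the stop flat, and let go so the pawl holds it up. Then gently slide the geode half along its channel, cut face up, home against the backstop, and press the pawl's tail down, not hard, to free the rail until the foot has come down and rests on the stone; let the pawl spring back. Leave the other things where they are.

Things in the scene. Friction and masses are not known exactly. Their poses are not given: they have to be found in the camera images.
- rack: Fixed wooden hold-down stand, C-clamped to the shelf's far edge. Origin on the shelf top, straight below the foot; x points along the channel from its open mouth to the backstop (roughly away from the robot), y left, z up. Base board 300 x 220, top 18 mm up. Rail axis at x 70, y 0 mm; wooden upright behind it, x 83 to 108, y +-32, 178 mm tall.
- rail_height (a joint): Height of the upright sliding rail, m: 0 = down. About 0.4 kg, damped: unheld it sinks at about 90 mm/s. Teeth on its +y side: the pawl holds it at 5, 20, 35, 50, 65, 80 or 95 mm; let go, it sinks to the next of these below. Lifting takes 4 to 12 N. Its arm (18 wide, 14 high, top 60 mm above the shelf at rail 0) reaches along rack -x to the foot and meets the stop at a rail height of 82 to 102 mm.
- rail_handle (a point): Centre of the wooden bar handle on the rail's top: 48 long (rack x), 22 wide (rack y), 28 tall; 226 mm above the shelf at rail 0 and rising with it. The rail just below it is 20 x 20. Pinch its sides across y from above.
- foot (a point): Round cork foot, 24 mm across, under the end of the rail's arm; the centre of its underside, 24 mm above the shelf at rail 0, moves with the rail.
- bumper (a joint): Compression of the rubber stop that hangs over the arm (rack x 33 to 55, y 0) on a steel bracket from the -y side, m: 0 untouched, 3 N per mm, squashed flat beyond 7 mm; bearing firmly is 1.5 mm or more, about 5 N above what lifts the rail. The stop's height differs each time and is not measured: underside 142 to 162 mm above the shelf, bracket top 31 mm higher. Feel for it.
- pawl_angle (a joint): Angle of the sprung pawl, rad: 0 engaged against the rail, clear of the teeth above 0.25, end stop at 0.45. Pivot along rack x at x = 70, y = 24 mm, 95 mm above the shelf. Pushing the tail down increases it and lets the rail sink as long as it is held.
- tail (a point): Steel thumb pad at the outer end of the pawl, 26 x 26 x 6 mm; the centre of its top face, at rack x = 70, y = 105 mm, 110 mm above the shelf when the pawl is engaged. It goes down about 20 mm at 0.25 rad and 35 mm at the end stop; needs 2 to 8 N.
- geode: Loose lumpy amethyst geode half, 0.4 kg, 96 long (its x), 66 wide, 45 tall, ends rounded at 33 mm radius, lying in the channel with cut purple face up. Origin at the centre of its flat base. When home its origin is straight below the foot (rack x about 0 or a little more). The rail must be up for it to pass under the foot. Sliding it takes 2 to 8 N, most to break loose.
- bowl: copper sorting bowl, 140 across, 55 high; leave it
- scoop: orange plastic scoop, 165 long; leave it
- mallet: black rubber mallet with wooden handle, 260 long; leave it
- jar: jar, 64 across, 85 high; leave it
- bar: brick-like bar of polishing compound, 90 x 35 x 28; leave it
- tin: small round tin, 44 across, 24 high, on the stand's base board beside the channel; leave it
- pebble: pale tumbled stone, 32 x 24 x 18, on the base board on the other side; leave it
- backstop (a point): Middle of the cork face of the backstop at board level: rack x 49, y 0, 18 mm above the shelf; the backstop is 60 wide and 27 tall. The channel leads straight to it along rack x: two fences from x -140 to +50, inner faces at y +-37 mm, 14 tall above the board.
- rail: The sliding steel rail, 20 x 20 mm, with its teeth, arm, foot and handle in one piece; origin on its axis, at shelf height when fully down, axes as the stand's.
- pawl: The dark steel sprung pawl on the +y side of the rail; origin on its pivot at rack x 70, y 24 mm, 95 mm above the shelf; its nose leans up to the rail, its tail reaches out along +y.
There are look-alikes about, which are no part of the job. Of the things that look like the geode, the smaller one is meant.

How it is judged:
By the outcome, as a careful person would: the job done as asked, in the order asked, and still so for the second after the job is handed in, with the robot touching nothing.
It also fails if it takes over 69 s, if anything falls off the work surface, if the arm or the gripper's body presses on something with over 40 N, if the wrist force passes 120 N, or if a joint passes its speed limit or range.

## Working session

There is one attempt and no reset: what is moved stays moved. The work goes in short steps, Python scripts to look and compute and a tool call to move; the robot and the scene stay as the last step left them, time stands still between calls to the robot, and variables do not carry over. Pictures are saved under pics/ and viewed, and the job is handed in when it is done.

Besides the shell and the picture viewer there is one more tool, called after "Emit:" by a JSON object that holds its "op" and its "data", one argument or row to a line. apply_moves: Moves the arm, as the interface text tells. Its arguments: {"type":"object","properties":{"motion":{"type":"array"},"squeeze":{"type":"number"}},"required":["motion"]}

```bash
ls; mkdir -p pics; python3 - <<'E'
from station import manip
import cv2
for n in ["side","top","wrist"]:
    im=manip.snapshot(n); cv2.imwrite(f"pics/{n}0.png",im[:,:,::-1])
    c=manip.get_calibration(n); print(n,c)
s=manip.sense(); print(s); print(manip.grasp_offset)
E
```

```text
pics
side {'intrinsics': array([[373.60844999,   0.        , 253.82386595],
       [  0.        , 373.60844999, 194.27560972],
       [  0.        ,   0.        ,   1.        ]]), 'extrinsics': array([[-0.95340149,  0.2009536 , -0.22504053,  0.28436763],
       [-0.3011133 , -0.58710803,  0.75142194,  0.74411309],
       [ 0.01887784,  0.7841695 ,  0.62025948,  0.74897567],
       [ 0.        ,  0.        ,  0.        ,  1.        ]])}
top {'intrinsics': array([[443.02368084,   0.        , 261.23623642],
       [  0.        , 443.02368084, 195.25157182],
       [  0.        ,   0.        ,   1.        ]]), 'extrinsics': array([[ 0.0220007 ,  0.98795614, -0.15316212,  0.32752726],
       [-0.99973771,  0.02271545,  0.00291809,  0.00594783],
       [ 0.00636209,  0.15305775,  0.98819677,  1.31905442],
       [ 0.        ,  0.        ,  0.        ,  1.        ]])}
wrist {'intrinsics': array([[278.95899646,   0.        , 255.71006941],
       [  0.        , 278.95899646, 188.07801664],
       [  0.        ,   0.        ,   1.        ]]), 'extrinsics': array([[ 3.54253796e-01,  8.90339342
[... 256 characters left out ...]
+00,  0.00000000e+00,
         1.00000000e+00]])}
{'t': 0.15, 'q': array([-1.38649288e+00,  5.28284201e-01,  1.43361862e+00, -2.41860077e-05,
        1.18143003e+00, -1.78510773e-01]), 'qd': array([ 0.00075474, -0.00245429, -0.00434856,  0.00104668, -0.00088412,
       -0.00068672]), 'tau': array([ 5.64912825e-04, -4.42744088e+01, -1.78276366e+01, -2.81168077e-04,
        5.62976726e-03, -1.42977521e-05]), 'tcp_pos': array([ 0.22172652, -0.58374421,  0.23053565]), 'tool_rot': array([-0.12758464,  0.69611811, -0.69488765,  0.12756526]), 'force': array([-1.60444568, -0.38035071,  0.76219746]), 'ft_torque': array([ 0.01670118, -0.02868944, -0.00045941]), 'finger_gap': 0.9978948944342798}
0.0187
```

View pics/top0.png

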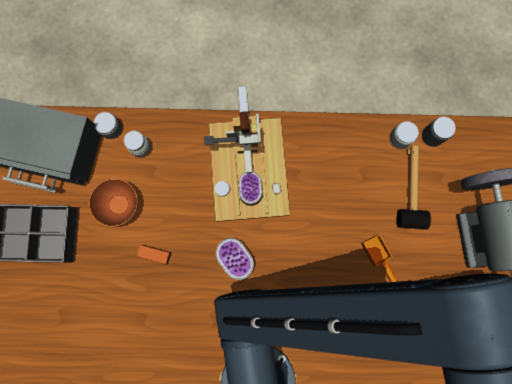

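View pics/side0.png

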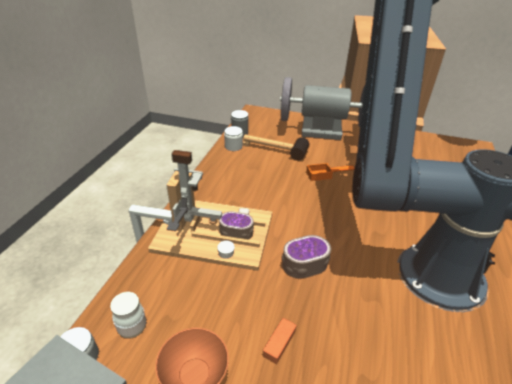

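View pics/wrist0.png

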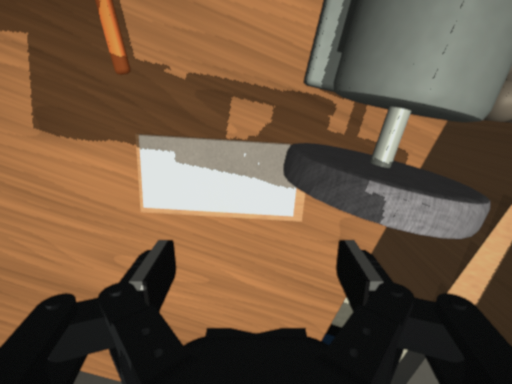

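The top view shows the stand at about (248,165), with the small geode in its channel at (250,188). The larger look-alike is outside at (235,258). In the side view the rail handle is at (182,156). I'll zoom in on both.

```bash
python3 - <<'E'
import cv2
a=cv2.imread("pics/top0.png")[80:230,190:310]; cv2.imwrite("pics/top0z.png",cv2.resize(a,None,fx=4.8,fy=4.0*1,interpolation=cv2.INTER_CUBIC) if 0 else cv2.resize(a,None,fx=4,fy=4,interpolation=cv2.INTER_CUBIC))
a=cv2.imread("pics/side0.png")[140:280,120:290]; cv2.imwrite("pics/side0z.png",cv2.resize(a,None,fx=4,fy=4,interpolation=cv2.INTER_CUBIC))
E
```

```text
(no output)
```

View pics/top0z.png

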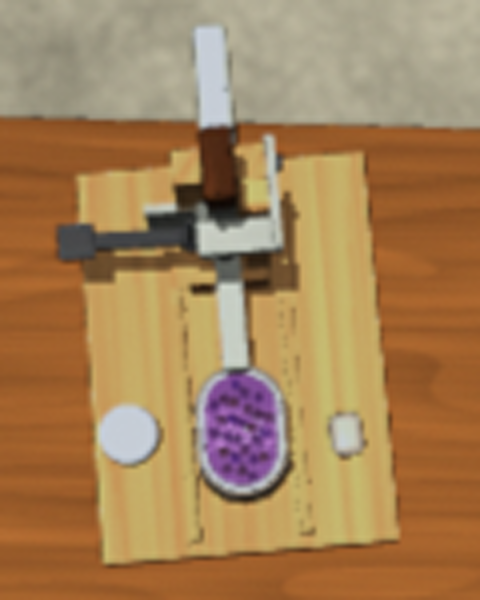

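View pics/side0z.png

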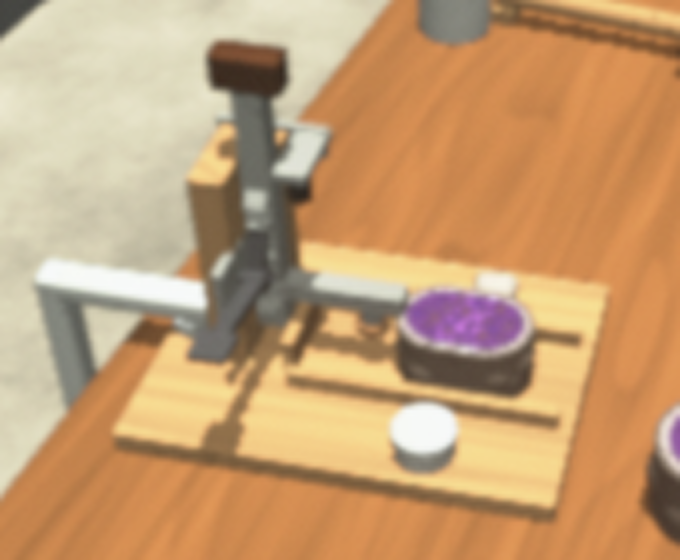

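```bash
cat > h.py <<'E'
import numpy as np, cv2
from station import manip
def ray(n,u,v,c=None):
    c=c or manip.get_calibration(n); K=np.array(c["intrinsics"]);E=np.array(c["extrinsics"])
    d=np.linalg.inv(K)@[u,v,1]; d=np.array([d[0],-d[1],-d[2]])
    return E[:3,3],E[:3,:3]@d
def onz(n,u,v,z,c=None):
    o,d=ray(n,u,v,c); return o+d*(z-o[2])/d[2]
def proj(n,p,c=None):
    c=c or manip.get_calibration(n);K=np.array(c["intrinsics"]);E=np.array(c["extrinsics"])
    q=E[:3,:3].T@(np.array(p)-E[:3,3]); q=np.array([q[0],-q[1],-q[2]]); q=K@(q/q[2]); return q[:2]
def tri(o1,d1,o2,d2):
    A=np.stack([d1,-d2],1); s=np.linalg.lstsq(A,o2-o1,rcond=None)[0]
    p,q=o1+d1*s[0],o2+d2*s[1]; return (p+q)/2,np.linalg.norm(p-q)
E
python3 - <<'E'
from h import *
np.set_printoptions(precision=4,suppress=True)
T=lambda x,y:(190+x/4,80+y/4)
S=lambda x,y:(120+x/4,140+y/4)
c=[onz("top",*T(*p),.018) for p in [(104,565),(399,540),(363,152),(78,176)]]
for p in c: print(p)
print([np.linalg.norm(c[i]-c[(i+1)%4]) for i in range(4)])
e1=(c[3]-c[0]);e2=c[2]-c[1];e3=c[0]-c[1];e4=c[3]-c[2]
print([np.degrees(np.arctan2(e[1],e[0])) for e in (e1,e2)],[np.degrees(np.arctan2(e[1],e[0]))-90 for e in (e3,e4)])
s=[onz("side",*S(*p),.018) for p in [(548,512),(607,285),(118,437)]]
print("side corners BL BR TL",s)
print("geode rim top", onz("top",*T(245,432),.063))
print("tail top",onz("top",*T(76,242),.110), "side",onz("side",*S(212,349),.110))
print("handle top", [onz("top",*T(*p),.240) for p in [(202,130),(235,130),(235,182),(204,182)]])
print("handle top side", [onz("side",*S(*p),.240) for p in [(208,42),(285,48),(285,62),(215,57)]])
E
```

```text
[0.4487 0.1335 0.018 ]
[ 0.4721 -0.0834  0.018 ]
[ 0.7693 -0.0522  0.018 ]
[0.7451 0.1645 0.018 ]
[np.float64(0.21813108582392038), np.float64(0.298828602354053), np.float64(0.21805237584276205), np.float64(0.2979856428002356)]
[np.float64(5.961630136115249), np.float64(5.977600049565388)] [np.float64(6.16220046960062), np.float64(6.383770584509918)]
side corners BL BR TL [array([0.4516, 0.1421, 0.018 ]), array([ 0.4743, -0.0808,  0.018 ]), array([0.7399, 0.171 , 0.018 ])]
geode rim top [0.5426 0.0314 0.063 ]
tail top [0.6674 0.1527 0.11  ] side [0.6654 0.1596 0.11  ]
handle top [array([0.706, 0.06 , 0.24 ]), array([0.7065, 0.0391, 0.24  ]), array([0.6723, 0.0382, 0.24  ]), array([0.6718, 0.0578, 0.24  ])]
handle top side [array([0.7215, 0.0232, 0.24  ]), array([0.6722, 0.0136, 0.24  ]), array([0.6652, 0.0287, 0.24  ]), array([0.7091, 0.0378, 0.24  ])]
```

```bash
cat >> h.py <<'E'
O=np.array([.6089,.0407,0]);yaw=np.radians(6.1)
X=np.array([np.cos(yaw),np.sin(yaw),0]);Y=np.array([-np.sin(yaw),np.cos(yaw),0])
def W(x,y,z): return O+X*x*1e-3+Y*y*1e-3+np.array([0,0,z*1e-3])
def toR(p): d=np.array(p)-O; return np.array([d@X,d@Y,d[2]])*1e3
E
python3 - <<'E'
from h import *
np.set_printoptions(precision=1,suppress=True)
for h in (0,5,20,35):
  print(h)
  for a,b in [(46,11),(46,-11),(94,-11),(94,11)]:
    print((proj("top",W(a,b,240+h))-[190,80])*4,(proj("side",W(a,b,240+h))-[120,140])*4)
T=lambda x,y:(190+x/4,80+y/4)
S=lambda x,y:(120+x/4,140+y/4)
for pt,ps in [((235,182),(285,50)),((204,182),(285,62)),((204,130),(212,58))]:
    p,e=tri(*ray("top",*T(*pt)),*ray("side",*S(*ps)));print(toR(p),e)
print("geode rim", toR(onz("top",*T(245,432),.063)))
E
```

```text
0
[205.1 210.1] [283.1  88.6]
[240.  207.3] [294.7  69.6]
[233.9 134.5] [221.6  60.2]
[199.3 137.2] [208.8  78.8]
5
[204.8 207.8] [282.4  81.7]
[239.8 205. ] [294.   62.8]
[233.7 131.8] [220.7  53.4]
[198.9 134.5] [207.8  72. ]
20
[203.9 200.7] [280.3  60.8]
[239.4 197.8] [292.1  42.1]
[233.2 123.7] [218.   32.8]
[197.9 126.5] [205.   51.2]
35
[203.  193.3] [278.1  39.5]
[238.9 190.5] [290.  21.]
[232.6 115.4] [215.3  11.7]
[196.9 118.2] [202.  30.]
[ 54.2  -9.8 255. ] 0.0071596033234127675
[ 50.9   8.8 259.4] 0.013892448373845968
[ 92.7   7.3 253.4] 0.0019653552478814972
geode rim [-66.9  -2.2  63. ]
```

```bash
cat >> h.py <<'E'
from scipy.spatial.transform import Rotation as R
def plan(target, jaw=None):
    """shift from measured pose in row units; jaw: world dir (xy) wanted for tool z"""
    s=manip.sense(); M=R.from_quat(s["tool_rot"]).as_matrix(); p=np.array(s["tcp_pos"])
    print("t",round(s["t"],2),"tcp",p.round(4),"F",np.round(s["force"],1),"gap",round(s["finger_gap"],3),"q",np.round(s["q"],2))
    print("tool axes x",M[:,0].round(3),"y",M[:,1].round(3),"z",M[:,2].round(3))
    d=M.T@(np.array(target)-p)/0.03
    tw=0
    if jaw is not None:
        l=M.T@jaw; a=np.degrees(np.arctan2(l[0],l[2])); 
        tw=(a+90)%180-90
    print("shift units",d.round(3),"twist units",round(tw/10,3)); return d,tw/10
E
python3 - <<'E'
from h import *
plan(W(70,0,340),Y)
s=manip.sense();plan([*s["tcp_pos"][:2],.36])
a=cv2.imread("pics/side0.png")[145:215,150:230]; cv2.imwrite("pics/side0h.png",cv2.resize(a,None,fx=8,fy=8,interpolation=cv2.INTER_CUBIC))
E
```

```text
t 0.15 tcp [ 0.2217 -0.5837  0.2305] F [-1.6 -0.4  0.8] gap 0.998 q [-1.39  0.53  1.43 -0.    1.18 -0.18]
tool axes x [-0.935 -0.355 -0.   ] y [-0.     0.002 -1.   ] z [ 0.355 -0.935 -0.002]
shift units [-21.711  -3.618 -14.294] twist units 1.469
t 0.15 tcp [ 0.2217 -0.5837  0.2305] F [-1.6 -0.4  0.8] gap 0.998 q [-1.39  0.53  1.43 -0.    1.18 -0.18]
tool axes x [-0.935 -0.355 -0.   ] y [-0.     0.002 -1.   ] z [ 0.355 -0.935 -0.002]
shift units [-1.000e-03 -4.315e+00 -7.000e-03] twist units 0.0
```

View pics/side0h.png

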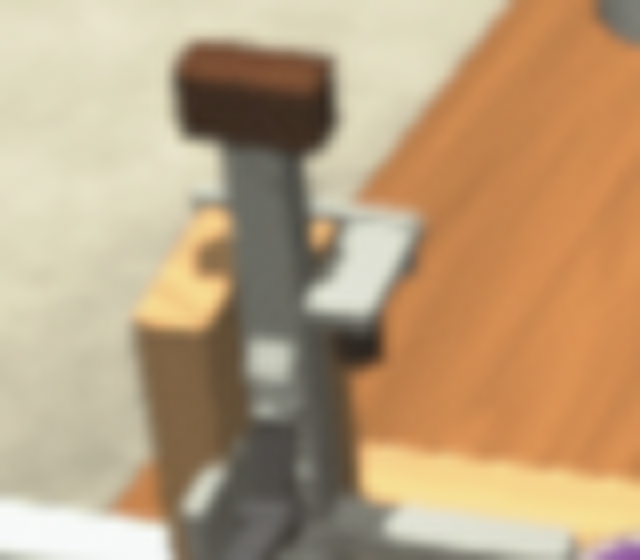

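The handle's top near corner is at about (190.6,157.2), which suggests a rail height between 5 and 20 mm. I'll check that against the upright, then move.

```bash
python3 - <<'E'
from h import *
np.set_printoptions(precision=1,suppress=True)
Z=lambda p:(proj("side",p)-[150,145])*8
print("upright", [Z(W(a,b,178)) for a,b in [(83,32),(108,32),(83,-32)]])
for h in (5,20): print(h,[Z(W(a,b,z+h)) for a,b,z in [(46,11,240),(94,11,240),(94,-11,240),(46,11,212),(94,11,212)]])
E
```

```text
upright [array([209.2, 322.9]), array([134.2, 312.3]), array([278.3, 209.8])]
5 [array([324.8, 123.4]), array([175.7, 104. ]), array([201.5,  66.8]), array([332.6, 199.1]), array([186.2, 179.4])]
20 [array([320.6,  81.7]), array([169.9,  62.4]), array([196.1,  25.5]), array([328.5, 158.9]), array([180.6, 139.4])]
```

Emit:
{"op": "apply_moves", "data": {
  "motion": [
    [60, 0, -2, 0, 0],
    [60, 0, -4, 0, 0],
    [60, 0, -4.3, 0, 0]
  ]
}}

```text
t: 0.52
tcp_pos: [0.2224, -0.5865, 0.3658]
tool_rot: [0.128, -0.692, 0.699, -0.128]
force: [0.3, -0.5, -0.2]
finger_gap: 0.703
```

```bash
python3 - <<'E'
from h import *
plan(W(70,0,345),Y)
E
```

```text
t 0.53 tcp [ 0.2224 -0.5865  0.3658] F [ 0.3 -0.5 -0.2] gap 0.703 q [-1.39  0.41  1.25  0.    1.47 -0.18]
tool axes x [-0.935 -0.355  0.002] y [ 0.002 -0.01  -1.   ] z [ 0.355 -0.935  0.01 ]
shift units [-21.726   0.505 -14.385] twist units 1.47
```

Emit:
{"op": "apply_moves", "data": {
  "motion": [
    [60, -1.7, 0, -1.1, 0.2],
    [60, -3.4, 0, -2.2, 0.4],
    [60, -5.1, 0, -3.3, 0.6],
    [60, -6.8, 0, -4.5, 0.8],
    [60, -8.5, 0, -5.6, 1.0],
    [60, -10.2, 0, -6.7, 1.2],
    [60, -11.9, 0, -7.8, 1.4],
    [60, -13.6, 0, -9, 1.47],
    [60, -15.3, 0, -10.1, 1.47],
    [60, -17, 0, -11.2, 1.47],
    [60, -18.5, 0, -12.2, 1.47],
    [60, -20, 0.4, -13.2, 1.47]
  ]
}}

```text
t: 2.02
tcp_pos: [0.6431, 0.0006, 0.3477]
tool_rot: [0.038, -0.706, 0.706, -0.038]
force: [0.7, -1.1, -0.2]
finger_gap: 0.707
```

```bash
python3 - <<'E'
from h import *
plan(W(70,0,345),Y)
E
```

```text
t 2.02 tcp [6.431e-01 6.000e-04 3.477e-01] F [ 0.7 -1.1 -0.2] gap 0.707 q [-0.17  0.45  1.23 -0.    1.46  1.29]
tool axes x [-0.994 -0.106 -0.   ] y [ 0. -0. -1.] z [ 0.106 -0.994  0.   ]
shift units [-1.342  0.091 -1.451] twist units 0.001
```

Emit:
{"op": "apply_moves", "data": {
  "motion": [
    [60, -1, 0.1, -1, 0],
    [60, -1.34, 0.1, -1.45, 0],
    [60, -1.34, 0.1, -1.45, 0],
    [60, -1.34, 0.1, -1.45, 0]
  ]
}}

```text
t: 2.52
tcp_pos: [0.6768, 0.0451, 0.3453]
tool_rot: [0.037, -0.706, 0.706, -0.037]
force: [0.8, 0.1, -1.0]
finger_gap: 0.7
```

```bash
python3 - <<'E'
from h import *
plan(W(70,0,227),Y)
c=manip.get_calibration("wrist")
im=manip.snapshot("wrist"); cv2.imwrite("pics/w1.png",im[:,:,::-1])
np.set_printoptions(precision=1,suppress=True)
for h in (5,20): print(h,[proj("wrist",W(a,b,240+h),c) for a,b in [(46,11),(46,-11),(94,-11),(94,11)]])
E
```

```text
t 2.52 tcp [0.6768 0.0451 0.3453] F [ 0.8  0.1 -1. ] gap 0.7 q [-0.1   0.51  1.14 -0.    1.49  1.37]
tool axes x [-0.994 -0.105  0.001] y [-0.001 -0.001 -1.   ] z [ 0.105 -0.994  0.001]
shift units [-0.07   3.943 -0.098] twist units -0.009
5 [array([242. , 211.6]), array([265.4, 211.6]), array([265.9, 161.3]), array([241. , 161.4])]
20 [array([241.2, 218.2]), array([266. , 218.1]), array([266.6, 165.2]), array([240.2, 165.2])]
```

View pics/w1.png

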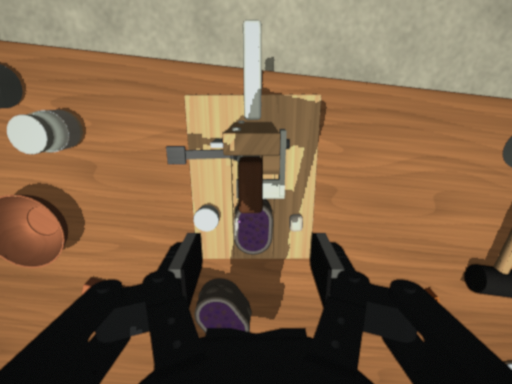

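The handle shows at about columns 239–263, rows 156–212. I'll compare the board corners against prediction before descending.

```bash
python3 - <<'E'
from h import *
np.set_printoptions(precision=1,suppress=True)
c=manip.get_calibration("wrist")
print("board",[proj("wrist",W(a,b,18),c) for a,b in [(150,110),(150,-110),(-150,-110),(-150,110)]])
print("tail",[proj("wrist",W(a,b,110),c) for a,b in [(57,118),(83,118)]])
print("upr",[proj("wrist",W(a,b,178),c) for a,b in [(83,32),(83,-32),(108,-32),(108,32)]])
for h in (20,): print(h,[proj("wrist",W(a,b,z+h),c) for z in (240,212) for a,b in [(46,11),(46,-11),(94,-11),(94,11)]])
a=cv2.imread("pics/w1.png")[85:265,160:330]; cv2.imwrite("pics/w1z.png",cv2.resize(a,None,fx=3.3,fy=3.3,interpolation=cv2.INTER_CUBIC))
E
```

```text
board [array([185.3,  96.7]), array([322.9,  96.3]), array([311.8, 260.1]), array([197.7, 260.4])]
tail [array([169. , 166.9]), array([167.1, 148.2])]
upr [array([225.3, 158.3]), array([282.1, 158.1]), array([282.7, 135.7]), array([224.5, 135.9])]
20 [array([241. , 218.2]), array([265.8, 218.1]), array([266.3, 165.2]), array([239.9, 165.3]), array([242.4, 206.5]), array([264.8, 206.4]), array([265.2, 158.3]), array([241.5, 158.4])]
```

View pics/w1z.png

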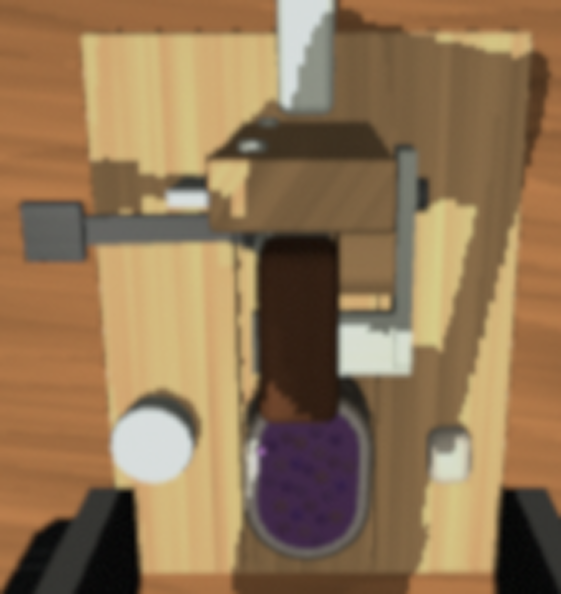

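Board corners match to within 1 px. The handle sits about 2 mm to +y of prediction, which is within calibration error. Rail height is about 12–20 mm. I'll descend and grip.

Emit:
{"op": "apply_moves", "data": {
  "motion": [
    [60, -0.07, 1.0, -0.13, 0],
    [60, -0.07, 2.0, -0.13, 0],
    [60, -0.07, 3.0, -0.13, 0],
    [60, -0.07, 3.6, -0.13, 0],
    [60, -0.07, 4.1, -0.13, 0],
    [60, -0.07, 4.1, -0.13, 0]
  ]
}}

```text
t: 3.32
tcp_pos: [0.6788, 0.0501, 0.2215]
tool_rot: [-0.038, 0.706, -0.706, 0.037]
force: [-0.7, 0.4, 0.1]
finger_gap: 0.698
```

```bash
python3 - <<'E'
from h import *
plan(W(70,1,222),Y)
im=manip.snapshot("side"); cv2.imwrite("pics/s1.png",cv2.resize(im[110:260,110:260,::-1],None,fx=4,fy=4,interpolation=cv2.INTER_CUBIC))
im=manip.snapshot("wrist"); cv2.imwrite("pics/w2.png",im[:,:,::-1])
E
```

```text
t 3.33 tcp [0.6788 0.0501 0.2215] F [-0.7  0.4  0.1] gap 0.698 q [-0.09  0.62  1.29 -0.    1.24  1.38]
tool axes x [-0.994 -0.106  0.002] y [-0.002  0.    -1.   ] z [ 0.106 -0.994 -0.   ]
shift units [ 0.016 -0.016  0.032] twist units -0.004
```

View pics/s1.png

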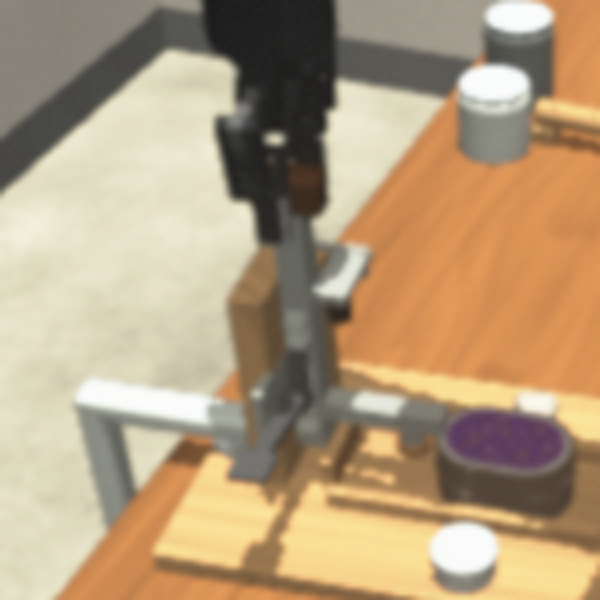

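View pics/w2.png

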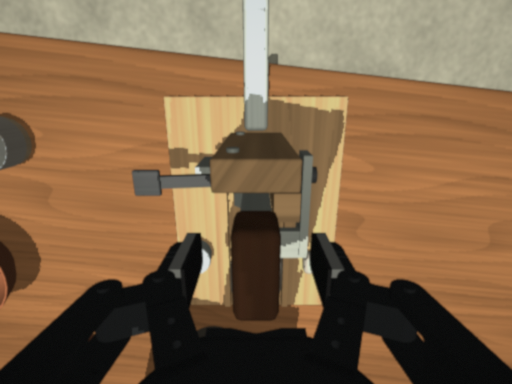

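The handle (column 256) is centred between the fingertips (columns 200 and 313). Closing now.

Emit:
{"op": "apply_moves", "data": {
  "motion": [
    [20, 0, 0, 0, 0],
    [16, 0, 0, 0, 0],
    [14, 0, 0, 0, 0],
    [14, 0, 0, 0, 0],
    [14, 0, 0, 0, 0],
    [14, 0, 0, 0, 0]
  ],
  "squeeze": 50
}}

```text
t: 4.18
tcp_pos: [0.6797, 0.0504, 0.2231]
tool_rot: [0.037, -0.706, 0.706, -0.038]
force: [-1.0, 0.5, 5.1]
finger_gap: 0.257
```

Emit:
{"op": "apply_moves", "data": {
  "motion": [
    [14, 0, -0.15, 0, 0],
    [14, 0, -0.3, 0, 0],
    [14, 0, -0.45, 0, 0],
    [14, 0, -0.6, 0, 0],
    [14, 0, -0.75, 0, 0],
    [14, 0, -0.9, 0, 0],
    [14, 0, -1.05, 0, 0],
    [14, 0, -1.2, 0, 0],
    [14, 0, -1.35, 0, 0],
    [14, 0, -1.5, 0, 0],
    [14, 0, -1.5, 0, 0]
  ]
}}

```text
t: 5.55
tcp_pos: [0.6796, 0.0504, 0.2675]
tool_rot: [0.037, -0.706, 0.706, -0.038]
force: [4.5, -1.5, -4.2]
finger_gap: 0.253
```

```bash
python3 - <<'E'
from h import *
s=manip.sense(); print(s["tcp_pos"],s["force"])
np.set_printoptions(precision=1,suppress=True)
im=manip.snapshot("side"); cv2.imwrite("pics/s2.png",cv2.resize(im[80:260,110:260,::-1],None,fx=3.3,fy=3.3,interpolation=cv2.INTER_CUBIC))
for h in (40,55,70): print(h,(proj("side",W(-9,9,60+h))-[110,80])*3.3,(proj("side",W(-9,-9,60+h))-[110,80])*3.3)
E
```

```text
[0.67962932 0.05039282 0.26747287] [ 4.50831142 -1.49102829 -4.20471478]
40 [347.3 423.4] [353.4 409.5]
55 [346.5 409.1] [352.7 395.3]
70 [345.6 394.6] [351.9 380.8]
```

View pics/s2.png

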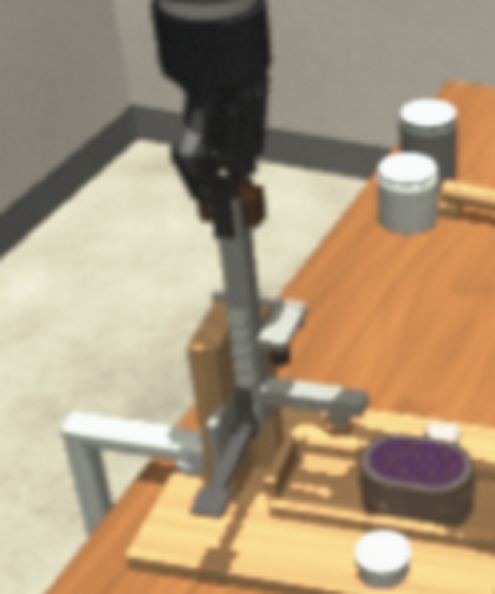

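Emit:
{"op": "apply_moves", "data": {
  "motion": [
    [14, 0, -0.1, 0, 0],
    [14, 0, -0.2, 0, 0],
    [14, 0, -0.3, 0, 0],
    [14, 0, -0.4, 0, 0]
  ]
}}

```text
t: 6.1
tcp_pos: [0.6795, 0.0504, 0.2784]
tool_rot: [-0.037, 0.706, -0.706, 0.038]
force: [7.7, -0.7, -8.9]
finger_gap: 0.249
```

Emit:
{"op": "apply_moves", "data": {
  "motion": [
    [14, 0, -0.05, 0, 0],
    [14, 0, -0.1, 0, 0]
  ]
}}

```text
t: 6.35
tcp_pos: [0.6796, 0.0504, 0.282]
tool_rot: [0.037, -0.706, 0.706, -0.038]
force: [5.0, -1.1, -6.6]
finger_gap: 0.254
```

Emit:
{"op": "apply_moves", "data": {
  "motion": [
    [14, 0, -0.05, 0, 0],
    [14, 0, -0.1, 0, 0]
  ]
}}

```text
t: 6.6
tcp_pos: [0.6796, 0.0504, 0.2855]
tool_rot: [0.037, -0.706, 0.706, -0.038]
force: [5.6, -1.8, -5.6]
finger_gap: 0.25
```

Emit:
{"op": "apply_moves", "data": {
  "motion": [
    [14, 0, -0.05, 0, 0],
    [14, 0, -0.1, 0, 0]
  ]
}}

```text
t: 6.85
tcp_pos: [0.6796, 0.0504, 0.2879]
tool_rot: [0.037, -0.706, 0.706, -0.038]
force: [6.2, -1.2, -7.7]
finger_gap: 0.249
```

Emit:
{"op": "apply_moves", "data": {
  "motion": [
    [14, 0, -0.03, 0, 0],
    [14, 0, -0.06, 0, 0]
  ]
}}

```text
t: 7.1
tcp_pos: [0.6796, 0.0504, 0.2896]
tool_rot: [0.037, -0.706, 0.706, -0.038]
force: [6.3, -1.0, -8.1]
finger_gap: 0.252
```

Emit:
{"op": "apply_moves", "data": {
  "motion": [
    [14, 0, -0.03, 0, 0],
    [14, 0, -0.06, 0, 0]
  ]
}}

```text
t: 7.35
tcp_pos: [0.6796, 0.0504, 0.2912]
tool_rot: [0.037, -0.706, 0.706, -0.038]
force: [5.6, -1.1, -8.6]
finger_gap: 0.249
```

Emit:
{"op": "apply_moves", "data": {
  "motion": [
    [14, 0, -0.03, 0, 0],
    [14, 0, -0.06, 0, 0]
  ]
}}

```text
t: 7.6
tcp_pos: [0.6796, 0.0504, 0.2929]
tool_rot: [0.037, -0.706, 0.706, -0.038]
force: [6.7, -1.2, -8.8]
finger_gap: 0.253
```

```bash
python3 - <<'E'
from h import *
im=manip.snapshot("side"); cv2.imwrite("pics/s3.png",cv2.resize(im[150:240,150:250,::-1],None,fx=6,fy=6,interpolation=cv2.INTER_CUBIC))
s=manip.sense(); print(s["tcp_pos"],s["force"])
E
```

```text
[0.67958828 0.05035696 0.29302314] [ 5.32360068 -0.76903663 -8.06352796]
```

View pics/s3.png

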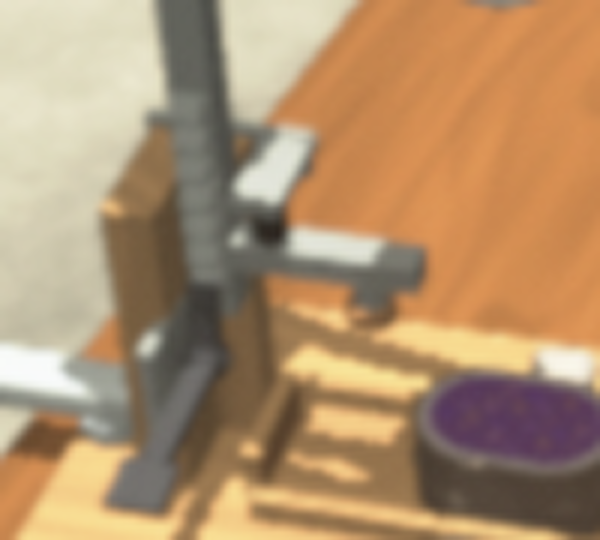

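The arm is right at or just under the black stop. I'll feel for contact in roughly 1.2 mm steps.

Emit:
{"op": "apply_moves", "data": {
  "motion": [
    [14, 0, -0.02, 0, 0],
    [14, 0, -0.04, 0, 0]
  ]
}}

```text
t: 7.9
tcp_pos: [0.6796, 0.0504, 0.2938]
tool_rot: [0.037, -0.706, 0.706, -0.038]
force: [6.3, -1.2, -9.1]
finger_gap: 0.253
```

Emit:
{"op": "apply_moves", "data": {
  "motion": [
    [14, 0, -0.02, 0, 0],
    [14, 0, -0.04, 0, 0]
  ]
}}

```text
t: 8.15
tcp_pos: [0.6796, 0.0504, 0.2946]
tool_rot: [-0.038, 0.706, -0.706, 0.037]
force: [6.3, -0.9, -10.8]
finger_gap: 0.251
```

Emit:
{"op": "apply_moves", "data": {
  "motion": [
    [14, 0, -0.02, 0, 0],
    [14, 0, -0.04, 0, 0]
  ]
}}

```text
t: 8.4
tcp_pos: [0.6796, 0.0504, 0.2954]
tool_rot: [-0.038, 0.706, -0.706, 0.037]
force: [6.2, -1.5, -12.7]
finger_gap: 0.251
```

Emit:
{"op": "apply_moves", "data": {
  "motion": [
    [14, 0, -0.02, 0, 0],
    [14, 0, -0.04, 0, 0]
  ]
}}

```text
t: 8.65
tcp_pos: [0.6795, 0.0504, 0.2961]
tool_rot: [-0.038, 0.706, -0.706, 0.037]
force: [8.4, -0.9, -13.2]
finger_gap: 0.248
```

Emit:
{"op": "apply_moves", "data": {
  "motion": [
    [14, 0, -0.02, 0, 0],
    [14, 0, -0.04, 0, 0]
  ]
}}

```text
t: 8.9
tcp_pos: [0.6795, 0.0504, 0.2967]
tool_rot: [-0.038, 0.706, -0.706, 0.037]
force: [7.5, -0.8, -16.2]
finger_gap: 0.249
```

Emit:
{"op": "apply_moves", "data": {
  "motion": [
    [14, 0, -0.02, 0, 0],
    [14, 0, -0.04, 0, 0]
  ]
}}

```text
t: 9.15
tcp_pos: [0.6795, 0.0504, 0.2973]
tool_rot: [-0.038, 0.706, -0.706, 0.037]
force: [9.1, -0.6, -17.3]
finger_gap: 0.251
```

Emit:
{"op": "apply_moves", "data": {
  "motion": [
    [14, 0, 0, 0, 0],
    [14, 0, 0, 0, 0]
  ]
}}

```text
t: 9.4
tcp_pos: [0.6795, 0.0504, 0.2973]
tool_rot: [-0.038, 0.706, -0.706, 0.037]
force: [8.5, -1.5, -16.4]
finger_gap: 0.25
```

Emit:
{"op": "apply_moves", "data": {
  "motion": [
    [14, 0, -0.02, 0, 0],
    [14, 0, -0.04, 0, 0],
    [14, 0, -0.04, 0, 0]
  ]
}}

```text
t: 9.78
tcp_pos: [0.6795, 0.0504, 0.2979]
tool_rot: [-0.038, 0.706, -0.706, 0.037]
force: [8.5, -0.5, -18.2]
finger_gap: 0.251
```

```bash
python3 - <<'E'
from h import *
im=manip.snapshot("side"); cv2.imwrite("pics/s4.png",cv2.resize(im[150:240,150:250,::-1],None,fx=6,fy=6,interpolation=cv2.INTER_CUBIC))
s=manip.sense(); print(s["tcp_pos"],s["force"])
E
```

```text
[0.67947659 0.05039346 0.29797855] [  9.5383583   -0.90262013 -18.80941504]
```

View pics/s4.png

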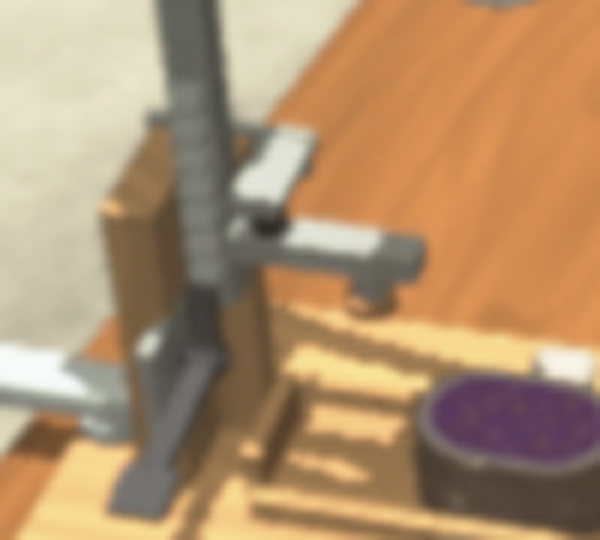

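Emit:
{"op": "apply_moves", "data": {
  "motion": [
    [40, 0, 0, 0, 0],
    [55, 0, 0, 0, 0],
    [60, 0, 0, 0, 0],
    [60, 0, 0, 0, 0],
    [60, 0, 0, 0, 0]
  ]
}}

```text
t: 10.45
tcp_pos: [0.6792, 0.0505, 0.3025]
tool_rot: [0.037, -0.706, 0.706, -0.038]
force: [0.9, 0.1, 0.2]
finger_gap: 0.702
```

```bash
python3 - <<'E'
from h import *
np.set_printoptions(precision=4,suppress=True)
plan(W(70,0,400))
im=manip.snapshot("side"); cv2.imwrite("pics/s5.png",cv2.resize(im[80:240,130:260,::-1],None,fx=3.7,fy=3.7,interpolation=cv2.INTER_CUBIC))
im=manip.snapshot("wrist"); cv2.imwrite("pics/w5.png",im[:,:,::-1])
E
```

```text
t 10.45 tcp [0.6792 0.0505 0.3025] F [0.9 0.1 0.2] gap 0.702 q [-0.09  0.54  1.19  0.    1.4   1.38]
tool axes x [-0.994 -0.106 -0.   ] y [ 0. -0. -1.] z [ 0.106 -0.994  0.   ]
shift units [ 0.029 -3.249  0.076] twist units 0.0
```

View pics/s5.png

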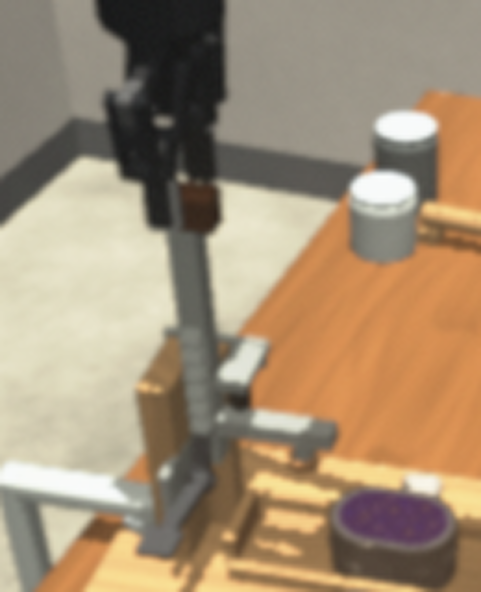

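View pics/w5.png

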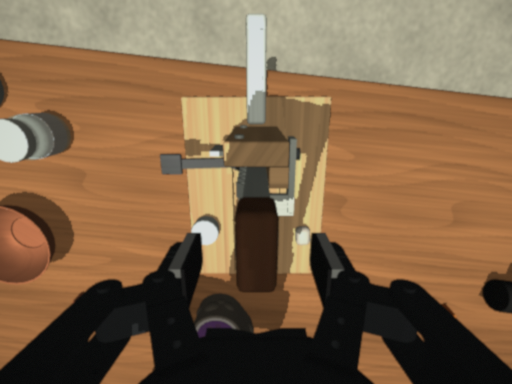

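The rail is held up with the arm just under the stop. Next I'll measure both geodes from the top view.

Emit:
{"op": "apply_moves", "data": {
  "motion": [
    [60, 0, -1, 0, 0],
    [60, 0, -2, 0, 0],
    [60, 0, -2.3, 0, 0],
    [60, 0, -2.3, 0, 0]
  ]
}}

```text
t: 11.05
tcp_pos: [0.6793, 0.0505, 0.3712]
tool_rot: [0.037, -0.706, 0.706, -0.038]
force: [-0.8, -0.5, -0.3]
finger_gap: 0.699
```

```bash
python3 - <<'E'
from h import *
np.set_printoptions(precision=1,suppress=True)
im=cv2.imread("pics/top0.png"); hsv=cv2.cvtColor(im,cv2.COLOR_BGR2HSV)
m=cv2.inRange(hsv,(125,60,40),(165,255,255)); m=cv2.morphologyEx(m,cv2.MORPH_CLOSE,np.ones((5,5)))
n,l,st,ce=cv2.connectedComponentsWithStats(m)
for i in range(1,n):
    if st[i,4]<60: continue
    cs,_=cv2.findContours((l==i).astype(np.uint8),0,1); 
    pts=cs[0][:,0,:]
    for z in (.063,):
        P=np.array([toR(onz("top",*p,z)) for p in pts])
        print(st[i],"rack x",P[:,0].min(),P[:,0].max(),"y",P[:,1].min(),P[:,1].max(), "rect",cv2.minAreaRect(P[:,:2].astype(np.float32)))
# big geode full outline, dark/white incl: not wood
a=im[225:290,205:270]; cv2.imwrite("pics/big.png",cv2.resize(a,None,fx=8,fy=8,interpolation=cv2.INTER_CUBIC))
plan(W(70,0,400))
E
```

```text
[241 173  18  28 429] rack x -102.03667301957334 -21.996490091369967 y -23.72864661088881 27.85340606266026 rect ((-61.895713806152344, 2.500518798828125), (49.00230407714844, 78.86044311523438), 85.2247314453125)
[219 241  31  35 752] rack x -310.20156402858885 -212.90689097357725 y 20.67830459090225 103.70568628190544 rect ((-262.26385498046875, 61.82921600341797), (102.98744201660156, 64.9991226196289), 32.458900451660156)
t 11.05 tcp [0.7 0.1 0.4] F [-0.8 -0.5 -0.3] gap 0.699 q [-0.1  0.5  1.1  0.   1.6  1.4]
tool axes x [-1.  -0.1 -0. ] y [ 0. -0. -1.] z [ 0.1 -1.   0. ]
shift units [ 0.  -1.   0.1] twist units 0.0
```

View pics/big.png

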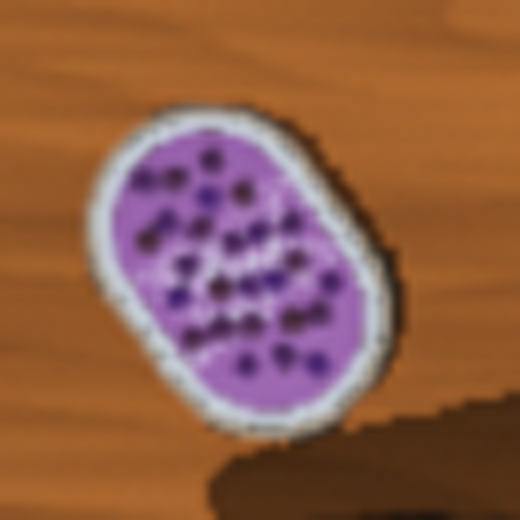

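The small geode is centred at rack x about −63, y about 2, with its rear end near −112. The big one lies beyond x −205. I'll push with the back of one finger, jaws along rack x and about 30 mm open, so the gripper body stays clear of the raised arm.

Emit:
{"op": "apply_moves", "data": {
  "motion": [
    [30, 0.8, 0, 0, -0.9],
    [30, 1.6, 0, 0, -1.8],
    [30, 2.4, 0, 0, -2.7],
    [30, 3.2, 0, 0, -3.6],
    [30, 4, 0, 0, -4.5],
    [30, 4.8, 0, 0, -5.4],
    [30, 5.6, 0, 0, -6.3],
    [30, 6.4, 0, 0, -7.2],
    [30, 7.2, 0, 0, -8.1],
    [30, 7.67, 0, 0, -9],
    [30, 7.67, 0, 0, -9],
    [30, 7.67, 0, 0, -9]
  ]
}}

```text
t: 12.55
tcp_pos: [0.4507, 0.0261, 0.3705]
tool_rot: [0.525, -0.474, 0.473, -0.525]
force: [-0.2, -0.1, 1.1]
finger_gap: 0.347
```

```bash
python3 - <<'E'
from h import *
plan(W(-160,0,120),X); print(toR(manip.sense()["tcp_pos"]))
im=manip.snapshot("side"); cv2.imwrite("pics/s6.png",im[:,:,::-1])
im=manip.snapshot("wrist"); cv2.imwrite("pics/w6.png",im[:,:,::-1])
E
```

```text
t 12.55 tcp [0.4507 0.0261 0.3705] F [-0.2 -0.1  1.1] gap 0.347 q [-0.19  0.13  1.64  0.    1.37 -0.29]
tool axes x [ 0.104 -0.995 -0.   ] y [-0.001  0.    -1.   ] z [ 0.995  0.104 -0.001]
shift units [ 0.079  8.35  -0.034] twist units -0.014
[-158.8215384     2.28057622  370.51004015]
```

View pics/s6.png

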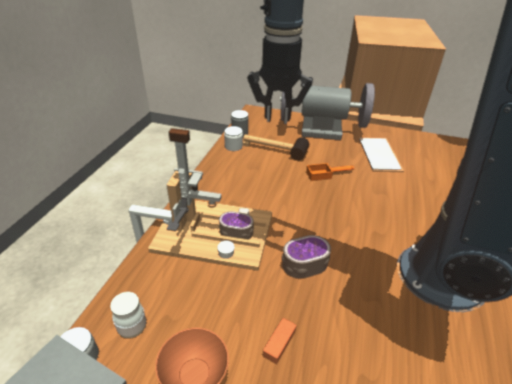

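View pics/w6.png

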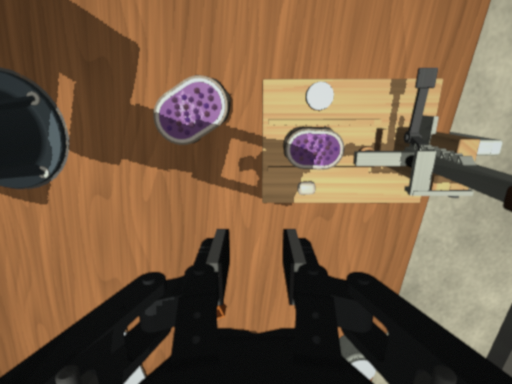

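```bash
python3 - <<'E'
from h import *
np.set_printoptions(precision=1,suppress=True)
c=manip.get_calibration("wrist")
for h in (80,95): print("armtip",toR(onz("wrist",357,158,.06+h/1000,c)))
print("board corner", toR(onz("wrist",263,202,.018,c)),toR(onz("wrist",264,79,.018,c)))
for u,v in [(286,149),(345,149),(315,128),(315,169)]: print("geode",toR(onz("wrist",u,v,.063,c)))
for u,v in [(155,110),(228,100),(185,143)]: print("big",toR(onz("wrist",u,v,.07,c)))
im=cv2.imread("pics/s6.png"); cv2.imwrite("pics/s6z.png",cv2.resize(im[120:260,150:280],None,fx=4.2,fy=4.2,interpolation=cv2.INTER_CUBIC))
Z=lambda p:(proj("side",p)-[150,120])*4.2
for h in (80,95): print(h,[Z(W(a,b,z+h)) for a,b,z in [(46,11,240),(94,11,240),(94,-11,240),(46,11,212)]],"armtip x-15",Z(W(-15,9,60+h)),Z(W(-15,-9,60+h)))
E
```

```text
armtip [-20.6   4.3 140. ]
armtip [-26.1   7.4 155. ]
board corner [-144.3 -105.3   18. ] [-143.9  112.    18. ]
geode [-108.8    3.3   63. ]
geode [-13.2   3.1  63. ]
geode [-63.9  36.6  63. ]
geode [-59.7 -30.1  63. ]
big [-311.7   64.9   70. ]
big [-199.7   79.3   70. ]
big [-269.9   14.5   70. ]
80 [array([158.8,  55.6]), array([76.5, 45.7]), array([91. , 27.3]), array([163.4,  99.6])] armtip x-15 [280.5 323. ] [288.4 305.5]
95 [array([156.3,  31.2]), array([73.1, 21.5]), array([87.9,  3.4]), array([161. ,  76.2])] armtip x-15 [279.5 303.9] [287.4 286.5]
```

View pics/s6z.png

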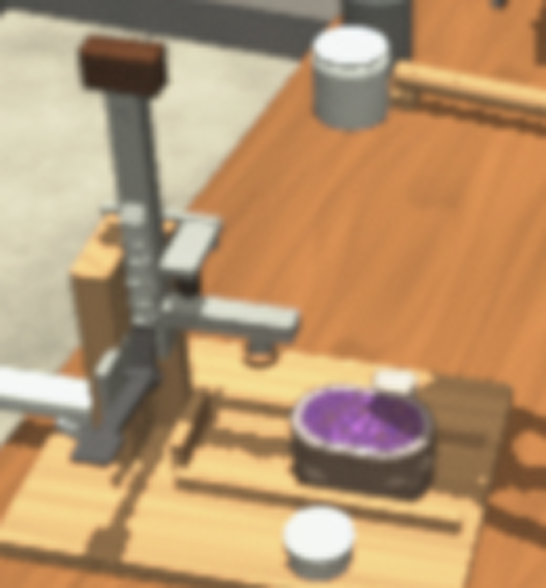

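Rail is at the 80 mm notch and the foot underside is about 104 mm up. I'll descend behind the geode.

Emit:
{"op": "apply_moves", "data": {
  "motion": [
    [30, 0.08, 1.8, -0.03, 0],
    [30, 0.08, 3.6, -0.03, 0],
    [30, 0.08, 5.4, -0.03, 0],
    [30, 0.08, 7.2, -0.03, 0],
    [30, 0.08, 8.4, -0.03, 0],
    [30, 0.08, 9.4, -0.03, 0],
    [30, 0.08, 10.2, -0.03, 0],
    [30, 0.08, 10.9, -0.03, 0],
    [30, 0.08, 10.9, -0.03, 0]
  ]
}}

```text
t: 13.78
tcp_pos: [0.4495, 0.0237, 0.0425]
tool_rot: [0.526, -0.474, 0.472, -0.525]
force: [-0.3, -0.1, 0.6]
finger_gap: 0.348
```

```bash
python3 - <<'E'
from h import *
plan(W(-160,1,29),X); print(toR(manip.sense()["tcp_pos"]))
im=manip.snapshot("side"); cv2.imwrite("pics/s7.png",cv2.resize(im[120:280,150:300,::-1],None,fx=3.7,fy=3.7,interpolation=cv2.INTER_CUBIC))
E
```

```text
t 13.78 tcp [0.4495 0.0237 0.0425] F [-0.3 -0.1  0.6] gap 0.348 q [-0.2   0.66  2.01  0.    0.48 -0.3 ]
tool axes x [ 0.105 -0.994 -0.001] y [-0.003  0.001 -1.   ] z [ 0.994  0.105 -0.003]
shift units [-0.032  0.452  0.011] twist units -0.006
[-1.60283222e+02  3.62068040e-02  4.25484707e+01]
```

View pics/s7.png

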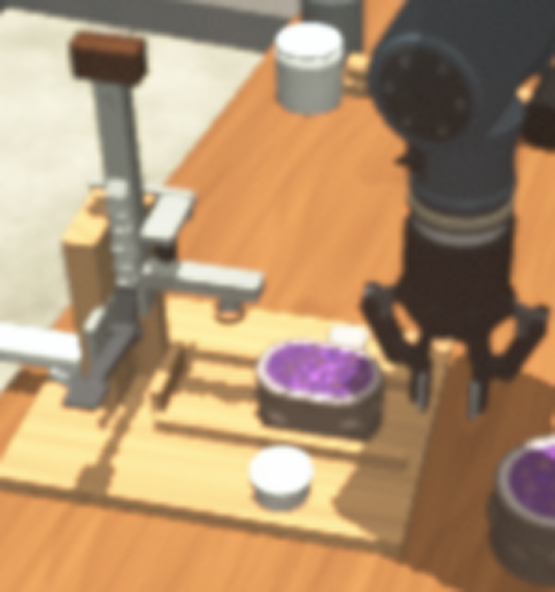

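Emit:
{"op": "apply_moves", "data": {
  "motion": [
    [30, -0.03, 0, -0.3, 0],
    [60, -0.03, 0, -0.4, 0],
    [60, -0.03, 0.2, -0.4, 0],
    [60, -0.03, 0.4, -0.4, 0],
    [60, -0.03, 0.4, -0.4, 0]
  ]
}}

```text
t: 14.45
tcp_pos: [0.4377, 0.0232, 0.0317]
tool_rot: [0.526, -0.473, 0.473, -0.526]
force: [0.2, 0.6, 0.1]
finger_gap: 0.702
```

```bash
python3 - <<'E'
from h import *
plan(W(-160,1,30),X); print(toR(manip.sense()["tcp_pos"]))
im=manip.snapshot("side"); cv2.imwrite("pics/s8.png",cv2.resize(im[120:280,150:300,::-1],None,fx=3.7,fy=3.7,interpolation=cv2.INTER_CUBIC))
E
```

```text
t 14.45 tcp [0.4377 0.0232 0.0317] F [0.2 0.6 0.1] gap 0.702 q [-0.2   0.68  2.04  0.    0.42 -0.31]
tool axes x [ 0.106 -0.994 -0.   ] y [-0.001  0.    -1.   ] z [ 0.994  0.106 -0.001]
shift units [-0.006  0.055  0.401] twist units -0.002
[-172.03871682    0.8118549    31.65036507]
```

View pics/s8.png

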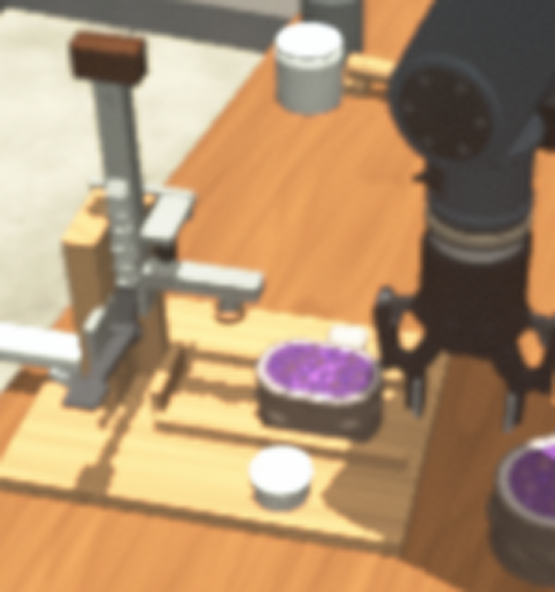

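The outer knuckle bulges less past the finger when the gripper is wide open, so I'll back up and open fully to stay clear of the raised arm.

Emit:
{"op": "apply_moves", "data": {
  "motion": [
    [60, 0, 0, -0.2, 0],
    [85, 0, 0, -0.23, 0],
    [85, 0, 0.08, -0.23, 0],
    [85, 0, 0.15, -0.23, 0],
    [85, 0, 0.15, -0.23, 0]
  ]
}}

```text
t: 15.12
tcp_pos: [0.431, 0.0225, 0.0274]
tool_rot: [0.526, -0.473, 0.473, -0.526]
force: [-0.1, -0.3, 0.2]
finger_gap: 0.993
```

```bash
python3 - <<'E'
from h import *
plan(W(-104,1,27),X); print(toR(manip.sense()["tcp_pos"]))
im=manip.snapshot("side"); cv2.imwrite("pics/s9.png",cv2.resize(im[120:280,150:300,::-1],None,fx=3.7,fy=3.7,interpolation=cv2.INTER_CUBIC))
im=manip.snapshot("wrist"); cv2.imwrite("pics/w9.png",im[:,:,::-1])
E
```

```text
t 15.12 tcp [0.431  0.0225 0.0274] F [-0.1 -0.3  0.2] gap 0.993 q [-0.21  0.68  2.06  0.    0.39 -0.31]
tool axes x [ 0.106 -0.994 -0.   ] y [-0.  0. -1.] z [ 0.994  0.106 -0.   ]
shift units [-0.007  0.014  2.495] twist units -0.001
[-178.86316252    0.80542777   27.42042707]
```

View pics/s9.png

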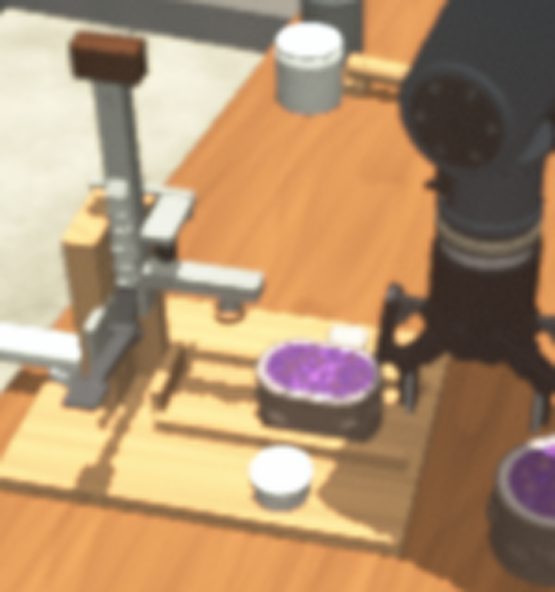

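View pics/w9.png

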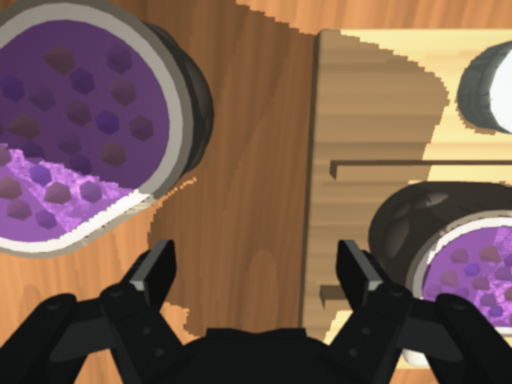

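Emit:
{"op": "apply_moves", "data": {
  "motion": [
    [85, 0, 0, 0.1, 0],
    [85, 0, 0, 0.2, 0],
    [85, 0, 0, 0.3, 0],
    [85, 0, 0, 0.4, 0],
    [85, 0, 0, 0.5, 0],
    [85, 0, 0, 0.6, 0]
  ]
}}

```text
t: 15.98
tcp_pos: [0.4474, 0.0248, 0.0276]
tool_rot: [0.526, -0.474, 0.472, -0.525]
force: [-3.8, 0.3, 1.7]
finger_gap: 0.994
```

Emit:
{"op": "apply_moves", "data": {
  "motion": [
    [85, 0, 0, 0.1, 0],
    [85, 0, 0, 0.2, 0],
    [85, 0, 0, 0.3, 0],
    [85, 0, 0, 0.4, 0],
    [85, 0, 0, 0.5, 0],
    [85, 0, 0, 0.6, 0]
  ]
}}

```text
t: 16.73
tcp_pos: [0.467, 0.0263, 0.0276]
tool_rot: [-0.526, 0.473, -0.473, 0.526]
force: [-2.0, 0.4, -1.6]
finger_gap: 0.992
```

```bash
python3 - <<'E'
from h import *
plan(W(-104,1,27),X); print(toR(manip.sense()["tcp_pos"]))
im=manip.snapshot("side"); cv2.imwrite("pics/s10.png",cv2.resize(im[120:280,150:300,::-1],None,fx=3.7,fy=3.7,interpolation=cv2.INTER_CUBIC))
E
```

```text
t 16.73 tcp [0.467  0.0263 0.0276] F [-2.   0.4 -1.6] gap 0.992 q [-0.18  0.7   1.97  0.    0.47 -0.29]
tool axes x [ 0.106 -0.994  0.   ] y [ 0.  0. -1.] z [0.994 0.106 0.   ]
shift units [-0.007  0.019  1.287] twist units -0.002
[-142.60648493    0.79141549   27.57793461]
```

View pics/s10.png

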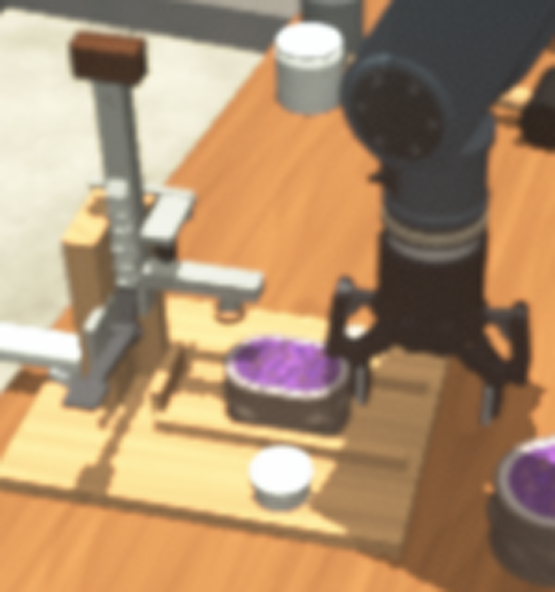

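The geode is sliding along the channel with 2–4 N. Continuing.

Emit:
{"op": "apply_moves", "data": {
  "motion": [
    [85, 0, 0, 0.1, 0],
    [85, 0, 0, 0.2, 0],
    [85, 0, 0, 0.3, 0],
    [85, 0, 0, 0.4, 0],
    [85, 0, 0, 0.5, 0],
    [85, 0, 0, 0.6, 0],
    [85, 0, 0, 0.7, 0],
    [85, 0, 0, 0.8, 0],
    [85, 0, 0, 0.9, 0]
  ]
}}

```text
t: 17.9
tcp_pos: [0.4937, 0.0292, 0.0276]
tool_rot: [0.526, -0.473, 0.473, -0.526]
force: [-3.8, -0.5, 2.4]
finger_gap: 0.992
```

```bash
python3 - <<'E'
from h import *
plan(W(-104,1,27),X); print(toR(manip.sense()["tcp_pos"]))
im=manip.snapshot("side"); cv2.imwrite("pics/s11.png",cv2.resize(im[120:280,150:300,::-1],None,fx=3.7,fy=3.7,interpolation=cv2.INTER_CUBIC))
im=manip.snapshot("top"); cv2.imwrite("pics/t11.png",cv2.resize(im[80:240,190:310,::-1],None,fx=3.7,fy=3.7,interpolation=cv2.INTER_CUBIC))
E
```

```text
t 17.9 tcp [0.4937 0.0292 0.0276] F [-3.8 -0.5  2.4] gap 0.992 q [-0.17  0.71  1.9   0.    0.53 -0.27]
tool axes x [ 0.106 -0.994 -0.   ] y [-0.  0. -1.] z [ 0.994  0.106 -0.   ]
shift units [-0.006  0.021  0.392] twist units -0.001
[-115.75570539    0.82463731   27.62128275]
```

View pics/s11.png

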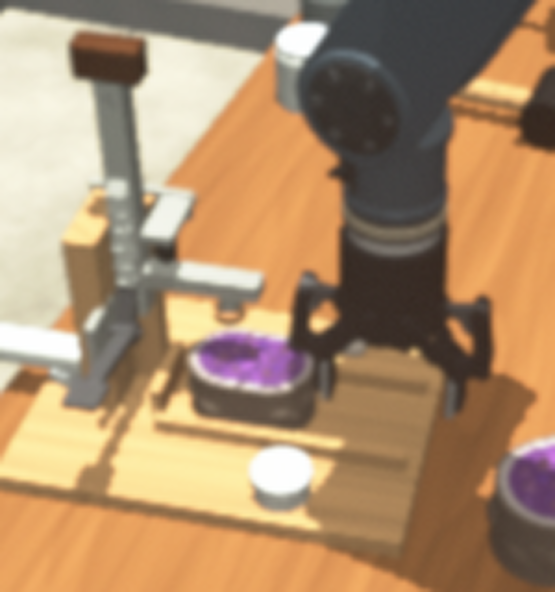

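View pics/t11.png

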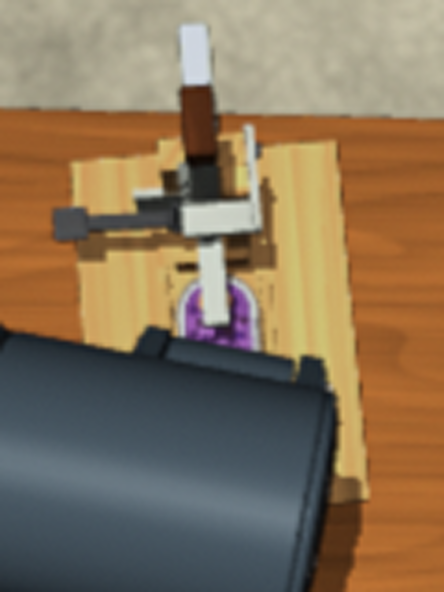

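Emit:
{"op": "apply_moves", "data": {
  "motion": [
    [85, 0, 0, 0.08, 0],
    [85, 0, 0, 0.16, 0],
    [85, 0, 0, 0.24, 0],
    [85, 0, 0, 0.3, 0]
  ]
}}

```text
t: 18.5
tcp_pos: [0.5029, 0.0301, 0.0276]
tool_rot: [-0.526, 0.473, -0.473, 0.526]
force: [-2.8, 0.5, 2.1]
finger_gap: 0.998
```

Emit:
{"op": "apply_moves", "data": {
  "motion": [
    [85, 0, 0, 0.05, 0],
    [85, 0, 0, 0.1, 0]
  ]
}}

```text
t: 18.75
tcp_pos: [0.5054, 0.0305, 0.0276]
tool_rot: [0.526, -0.473, 0.473, -0.526]
force: [-4.2, 0.0, 1.9]
finger_gap: 0.991
```

```bash
python3 - <<'E'
from h import *
plan(W(-104,1,27),X); print(toR(manip.sense()["tcp_pos"]))
im=manip.snapshot("side"); cv2.imwrite("pics/s12.png",cv2.resize(im[170:260,160:270,::-1],None,fx=6,fy=6,interpolation=cv2.INTER_CUBIC))
E
```

```text
t 18.75 tcp [0.5054 0.0305 0.0276] F [-4.2  0.   1.9] gap 0.991 q [-0.16  0.72  1.87 -0.    0.55 -0.27]
tool axes x [ 0.106 -0.994 -0.   ] y [-0.  0. -1.] z [ 0.994  0.106 -0.   ]
shift units [-0.004  0.021  0.   ] twist units -0.001
[-104.0123102     0.86806268   27.63772151]
```

View pics/s12.png

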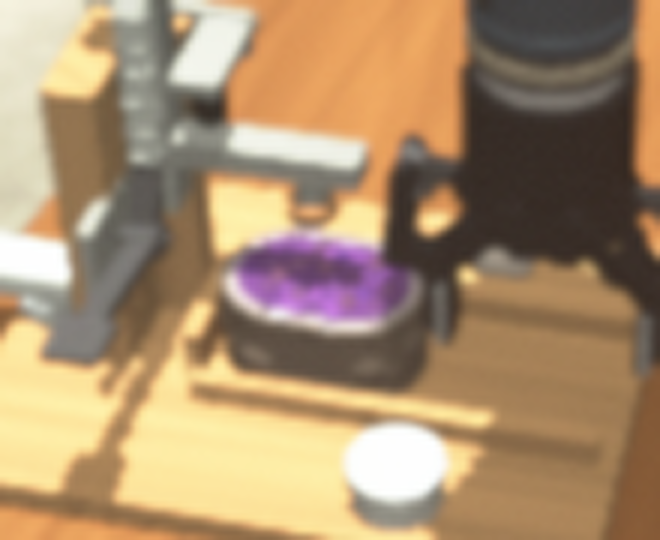

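Nearly home: the knuckle (388) is still about 9 mm short of the arm tip (366). Feeling for the backstop.

Emit:
{"op": "apply_moves", "data": {
  "motion": [
    [85, 0, 0, 0.03, 0],
    [85, 0, 0, 0.06, 0]
  ]
}}

```text
t: 19.05
tcp_pos: [0.5072, 0.0307, 0.0276]
tool_rot: [0.526, -0.473, 0.473, -0.526]
force: [-3.7, -1.0, 1.8]
finger_gap: 0.994
```

Emit:
{"op": "apply_moves", "data": {
  "motion": [
    [85, 0, 0, 0.03, 0],
    [85, 0, 0, 0.06, 0]
  ]
}}

```text
t: 19.3
tcp_pos: [0.5087, 0.0308, 0.0276]
tool_rot: [0.526, -0.473, 0.472, -0.526]
force: [-5.4, -1.8, 3.5]
finger_gap: 0.998
```

Emit:
{"op": "apply_moves", "data": {
  "motion": [
    [85, 0, 0, 0.02, 0],
    [85, 0, 0, 0.04, 0]
  ]
}}

```text
t: 19.55
tcp_pos: [0.5088, 0.0309, 0.0277]
tool_rot: [0.527, -0.474, 0.472, -0.525]
force: [-7.3, -2.1, 6.5]
finger_gap: 0.998
```

```bash
python3 - <<'E'
from h import *
print(toR(manip.sense()["tcp_pos"]))
im=manip.snapshot("side"); cv2.imwrite("pics/s13.png",cv2.resize(im[170:260,160:270,::-1],None,fx=6,fy=6,interpolation=cv2.INTER_CUBIC))
E
```

```text
[-100.6101519     0.87107609   27.7174683 ]
```

View pics/s13.png

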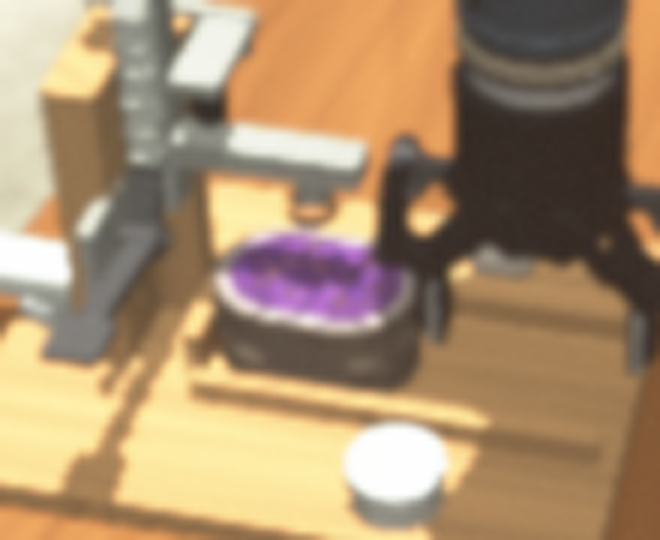

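Emit:
{"op": "apply_moves", "data": {
  "motion": [
    [85, 0, 0, 0.02, 0],
    [85, 0, 0, 0.04, 0]
  ]
}}

```text
t: 19.85
tcp_pos: [0.5088, 0.0309, 0.0278]
tool_rot: [0.527, -0.474, 0.471, -0.525]
force: [-8.5, -3.2, 6.8]
finger_gap: 0.992
```

The TCP has stopped advancing and the force has climbed to about 9 N, so the geode is home. Backing off and rising.

Emit:
{"op": "apply_moves", "data": {
  "motion": [
    [85, 0, 0, -0.3, 0],
    [85, 0, 0, -0.8, 0],
    [85, 0, -0.8, -1, 0],
    [85, 0, -2.4, -1, 0],
    [40, 0, -4.2, -1, 0],
    [10, 0, -6, -1, 0],
    [0, 0, -7.5, -1, 0],
    [0, 0, -7.5, -1, 0]
  ],
  "squeeze": 30
}}

```text
t: 20.85
tcp_pos: [0.4855, 0.0274, 0.2567]
tool_rot: [-0.523, 0.469, -0.476, 0.528]
force: [0.6, 0.2, -0.3]
finger_gap: 0.141
```

```bash
python3 - <<'E'
from h import *
np.set_printoptions(precision=1,suppress=True)
plan(W(70,106,200),X); print(toR(manip.sense()["tcp_pos"]))
im=manip.snapshot("side"); cv2.imwrite("pics/s14.png",cv2.resize(im[130:260,140:280,::-1],None,fx=4.5,fy=4.5,interpolation=cv2.INTER_CUBIC))
c=manip.get_calibration("wrist");im=manip.snapshot("wrist"); cv2.imwrite("pics/w14.png",im[:,:,::-1])
print("tail pred",[proj("wrist",W(a,b,110),c) for a,b in [(57,92),(83,92),(83,118),(57,118)]],"geode ends",[proj("wrist",W(a,0,63),c) for a in (-48,48)],"tail side",(proj("side",W(70,105,110))-[140,130])*4.5)
E
```

```text
t 20.85 tcp [0.5 0.  0.3] F [ 0.6  0.2 -0.3] gap 0.141 q [-0.2  0.3  1.8  0.   1.1 -0.3]
tool axes x [ 0.1 -1.   0. ] y [ 0. -0. -1.] z [1.  0.1 0. ]
shift units [-3.5  2.   6.4] twist units -0.001
[-124.1   -0.1  256.7]
tail pred [array([443.1,  84.6]), array([469.8,  84.6]), array([476.4,  55.1]), array([448.8,  55.1])] geode ends [array([317.7, 166.3]), array([395.6, 166.1])] tail side [151.2 428.5]
```

View pics/s14.png

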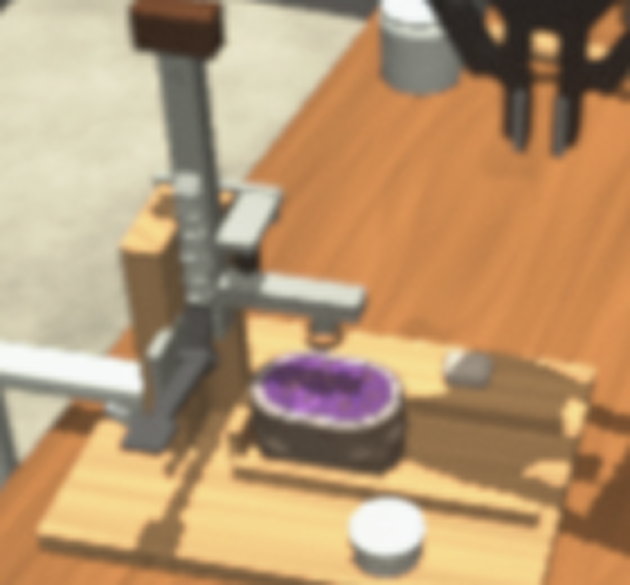

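View pics/w14.png

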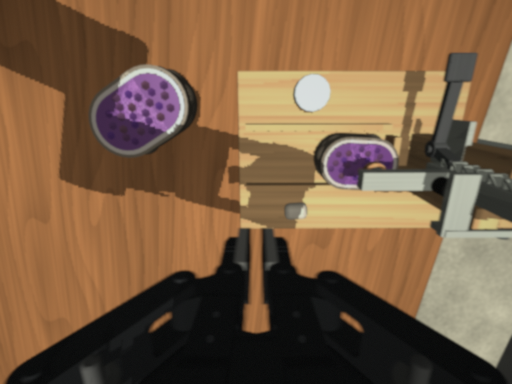

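The tail is where predicted: observed (461,67), predicted (459,70). The geode ends are at columns 321–396 against 318–396 predicted for home. Moving over the tail.

Emit:
{"op": "apply_moves", "data": {
  "motion": [
    [0, -1.5, 0, 0, 0],
    [0, -3, 0, 0.6, 0],
    [0, -3.5, 0, 2, 0],
    [0, -3.5, 0, 3.6, 0],
    [0, -3.5, 0.5, 5.2, 0],
    [0, -3.5, 1.2, 6.2, 0],
    [0, -3.5, 2, 6.45, 0],
    [0, -3.5, 2, 6.45, 0],
    [0, -3.5, 2, 6.45, 0]
  ]
}}

```text
t: 22.08
tcp_pos: [0.6616, 0.1528, 0.1923]
tool_rot: [0.526, -0.473, 0.472, -0.525]
force: [1.0, -0.1, -0.4]
finger_gap: 0.004
```

```bash
python3 - <<'E'
from h import *
np.set_printoptions(precision=3,suppress=True)
plan(W(70,106,122),X); print(toR(manip.sense()["tcp_pos"]))
im=manip.snapshot("side"); cv2.imwrite("pics/s15.png",cv2.resize(im[110:260,130:280,::-1],None,fx=4,fy=4,interpolation=cv2.INTER_CUBIC))
E
```

```text
t 22.07 tcp [0.662 0.153 0.192] F [ 1.  -0.1 -0.4] gap 0.004 q [ 0.06  0.64  1.32  0.    1.18 -0.04]
tool axes x [ 0.106 -0.994 -0.   ] y [-0.002 -0.    -1.   ] z [ 0.994  0.106 -0.002]
shift units [-0.004  2.343  0.193] twist units -0.001
[ 64.351 105.863 192.303]
```

View pics/s15.png

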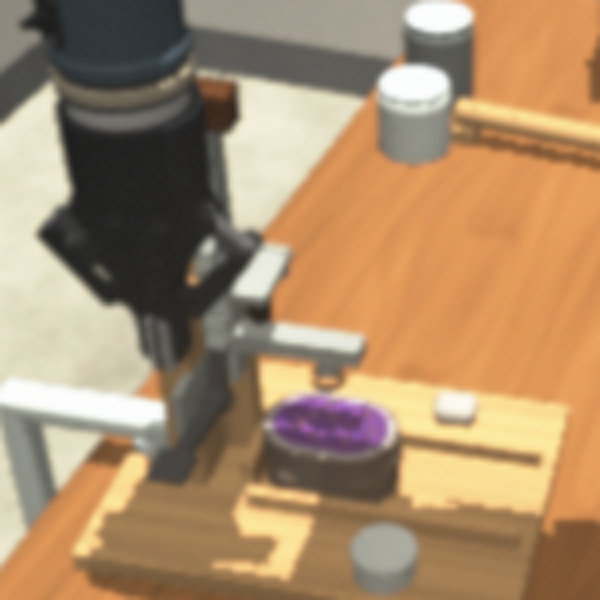

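Emit:
{"op": "apply_moves", "data": {
  "motion": [
    [0, 0, 0.8, 0.19, 0],
    [0, 0, 1.6, 0.19, 0],
    [0, 0, 2.1, 0.19, 0],
    [0, 0, 2.4, 0.19, 0],
    [0, 0, 2.4, 0.19, 0]
  ]
}}

```text
t: 22.75
tcp_pos: [0.6684, 0.1534, 0.1206]
tool_rot: [0.526, -0.473, 0.473, -0.526]
force: [0.2, 0.1, -1.2]
finger_gap: 0.003
```

Emit:
{"op": "apply_moves", "data": {
  "motion": [
    [0, 0, 0.1, 0, 0],
    [0, 0, 0.2, 0, 0],
    [0, 0, 0.3, 0, 0],
    [0, 0, 0.4, 0, 0],
    [0, 0, 0.5, 0, 0]
  ]
}}

```text
t: 23.38
tcp_pos: [0.6687, 0.1541, 0.106]
tool_rot: [-0.525, 0.473, -0.473, 0.526]
force: [-1.3, 1.8, 3.4]
finger_gap: 0.0
```

Contact with the tail. Pressing on to about 27 mm deflection and holding.

Emit:
{"op": "apply_moves", "data": {
  "motion": [
    [0, 0, 0.15, 0, 0],
    [0, 0, 0.3, 0, 0],
    [0, 0, 0.45, 0, 0],
    [0, 0, 0.6, 0, 0],
    [0, 0, 0.75, 0, 0],
    [0, 0, 0.8, 0, 0],
    [0, 0, 0.8, 0, 0],
    [0, 0, 0.8, 0, 0],
    [0, 0, 0.8, 0, 0],
    [0, 0, 0.8, 0, 0]
  ]
}}

```text
t: 24.62
tcp_pos: [0.6685, 0.1535, 0.0817]
tool_rot: [0.526, -0.473, 0.473, -0.526]
force: [-0.5, 1.0, 1.1]
finger_gap: 0.006
```

```bash
python3 - <<'E'
from h import *
im=manip.snapshot("side"); cv2.imwrite("pics/s16.png",cv2.resize(im[110:260,130:280,::-1],None,fx=4,fy=4,interpolation=cv2.INTER_CUBIC))
E
```

```text
(no output)
```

View pics/s16.png

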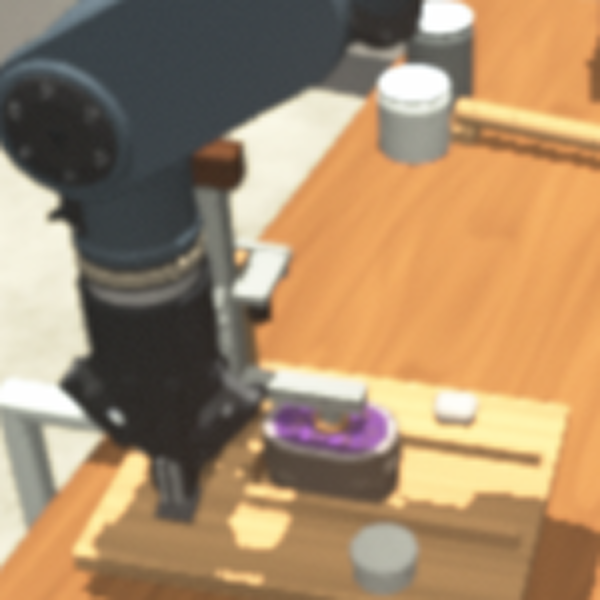

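The rail is down and the foot appears to be on the stone. I'll hold half a second more, check that it has stopped, then let the pawl up.

Emit:
{"op": "apply_moves", "data": {
  "motion": [
    [0, 0, 0, 0, 0],
    [0, 0, 0, 0, 0],
    [0, 0, 0, 0, 0],
    [0, 0, 0, 0, 0]
  ]
}}

```text
t: 25.18
tcp_pos: [0.6686, 0.1534, 0.0816]
tool_rot: [0.526, -0.473, 0.473, -0.526]
force: [-0.3, -0.1, 2.2]
finger_gap: -0.003
```

```bash
python3 - <<'E'
from h import *
im=manip.snapshot("side"); cv2.imwrite("pics/s17.png",cv2.resize(im[130:240,170:250,::-1],None,fx=5,fy=5,interpolation=cv2.INTER_CUBIC))
a=cv2.imread("pics/s16.png"); b=cv2.resize(im[110:260,130:280,::-1],None,fx=4,fy=4,interpolation=cv2.INTER_CUBIC)
print(np.abs(a.astype(int)-b).mean())
E
```

```text
0.5953101851851852
```

View pics/s17.png

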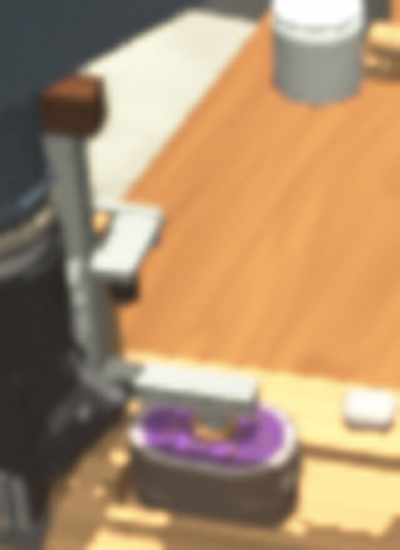

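Static, with the foot resting on the purple face. Releasing the tail slowly and retreating.

Emit:
{"op": "apply_moves", "data": {
  "motion": [
    [0, 0, -0.2, 0, 0],
    [0, 0, -0.4, 0, 0],
    [0, 0, -0.6, 0, 0],
    [0, 0, -0.8, 0, 0],
    [0, 0, -1, 0, 0],
    [0, 0, -1.3, 0, 0],
    [0, 0, -2.2, 0, 0],
    [0, 0, -3.5, 0, 0],
    [0, 0, -5, 0, 0],
    [0, -1, -6, 0, 0],
    [0, -2, -7, 0, 0],
    [0, -2, -7, 0, 0]
  ]
}}

```text
t: 26.72
tcp_pos: [0.6633, 0.2154, 0.2955]
tool_rot: [-0.524, 0.47, -0.473, 0.529]
force: [0.4, -0.4, -0.2]
finger_gap: -0.0
```

Emit:
{"op": "apply_moves", "data": {
  "motion": [
    [0, 0, 0, -1.5, 0],
    [0, 0, 0, -3, 0],
    [0, 0, 0, -4.5, 0],
    [0, 0, 0, -6, 0],
    [0, 0, 0, -6, 0],
    [0, 0, 0, -6, 0]
  ]
}}

```text
t: 27.48
tcp_pos: [0.4838, 0.1934, 0.2914]
tool_rot: [-0.526, 0.473, -0.473, 0.526]
force: [0.7, -0.4, -0.8]
finger_gap: -0.001
```

```bash
python3 - <<'E'
from h import *
np.set_printoptions(precision=1,suppress=True)
im=manip.snapshot("side"); cv2.imwrite("pics/s18f.png",im[:,:,::-1]);cv2.imwrite("pics/s18.png",cv2.resize(im[130:260,140:280,::-1],None,fx=4.5,fy=4.5,interpolation=cv2.INTER_CUBIC))
im=manip.snapshot("top"); cv2.imwrite("pics/t18.png",im[:,:,::-1])
c=manip.get_calibration("wrist"); im=manip.snapshot("wrist"); cv2.imwrite("pics/w18.png",im[:,:,::-1])
print((proj("side",W(70,105,110))-[140,130])*4.5)
for h in (35,39,50): print(h,(proj("side",W(46,11,240+h))-[140,130])*4.5)
print("tail",proj("wrist",W(70,105,110),c),"geode ends",[proj("wrist",W(a,0,63),c) for a in (-48,48)])
print(manip.sense()["t"],manip.sense()["force"])
E
```

```text
[151.2 428.5]
35 [222.9  89.5]
39 [222.2  83. ]
50 [220.4  65. ]
tail [396.2 214.7] geode ends [array([294. , 265.9]), array([356.6, 265.7])]
27.625 [-0.6  0.2 -0.6]
```

View pics/s18.png

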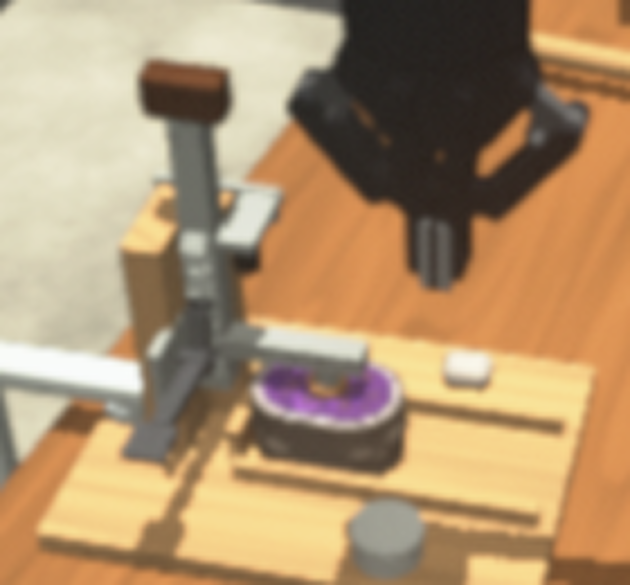

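View pics/t18.png

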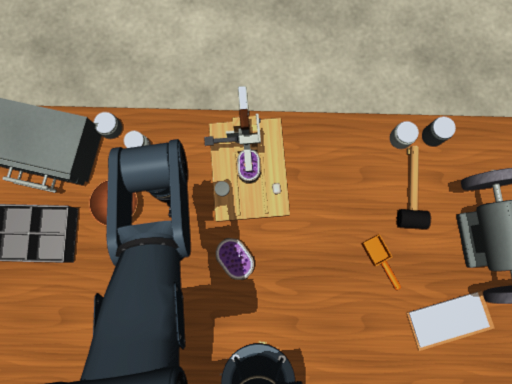

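View pics/w18.png

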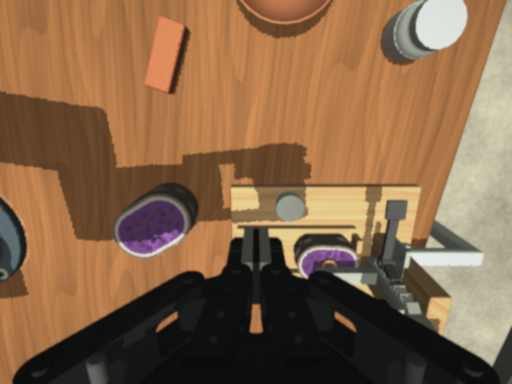

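```bash
python3 -c "
from station import manip
print(manip.sign_off())"
```

```text
the job is handed in; nothing more can be done
None
```

The job is done and handed in at about 27.6 s. The rail was lifted, the geode slid home, and the foot is now resting on the stone with the pawl sprung back.

- **Lift:** I raised the rail by its handle until the arm met the rubber stop. The force rose from about 8.5 N to 18–19 N, which I put at about 3 mm of squash. That is firm but not flat. I let go and the pawl held the rail at what looks like the 80 mm notch.
- **Geode:** I pushed it along the channel with one finger at 2–5 N. It stopped advancing against the backstop and the force rose to about 9 N. The wrist view shows it at the home position, cut face up.
- **Lowering:** I pressed the tail down about 28 mm with only a few newtons. The rail sank until the foot sat on the stone, and it did not move over the next half second. I then released the tail slowly.

**Last checks:** In the side view the tail is back at its engaged position, within a pixel or two. The handle is at the height expected for the foot resting on the stone (rail about 39 mm). The other things look unmoved, except the bowl and one of the jars, which the arm partly hid in the last top view.

**Uncertain:** Before the lift, my first estimates of rail height disagreed (12 to 20 mm). The wrist camera also reads about 2–3 mm off near the handle, so I relied on contact forces for the stop and the backstop. The stop's squash is estimated from force and was not measured directly.

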